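# Return retouching paints to the rack, light to dark

### The arm

A 6-joint arm with a two-finger parallel gripper is mounted at the origin on the work surface. World frame = base frame: x ahead of the robot, y to its left, z up, the work surface at z = 0. Lengths are in m, angles in rad, forces in N, time in s.
With the tool pointing down it reaches from about 0.275 to 0.725 m from the base axis. Payload 5.6 kg.
Tool frame: the origin (TCP) lies on the mounting face of the last link; the fingertips stand 173 mm ahead of it and the grasp point (between the pads) lies 155 mm ahead of it (hold_point_z is the distance from the TCP to the grasp point, in m); z points along the fingers, y is the line along which they close (so a half turn about z gives the same grasp; the last joint's range is limited). The gripper opens to 85 mm and grips with 20 to 120 N. Pads are 22 mm wide; open, the fingers measure 114 mm over their backs; the gripper's body (76 mm by 85 mm) begins 54 mm behind the grasp point. The pads swing forward as they close: fully open they stand 13 mm farther back than shut.
Start: joints at [-0.962, 0.255, 0.108, 0, -1.424, -0.285], TCP at [0.175, -0.521, 0.405] pointing down, gripper open.
Joint ranges: [-2.95, 2.95], [-1.21, 1.97], [-1.09, 1.5], [-2.87, 1.71], [-2.94, -0.07], [-3.05, 3.05]. Speed limits (rad/s): [2.57, 2.57, 3.14, 3.14, 3.14, 3.14].

### API

Orientations are given as [roll, pitch, yaw] about the fixed x, y, z axes, in that order (R = Rz(yaw) Ry(pitch) Rx(roll)).
In Python, from station import get_state, get_image, camera_model, close_job, boxes_of, masks_of, tip_of, hold_point_z gives the robot as it stands.
- The arm moves only by the tool drive_tool, never from a script. Its argument "rows" is a list of rows, each a list of 7 numbers: the opening, from 0 (shut) to 1 (fully open), then the shift along the tool's x, y, z each as a share of 0.15 m, from -1 to 1, then the turn, a rotation vector about the tool's x, y, z each as a share of 5 degrees, from -1 to 1. In form: [[grip, tx, ty, tz, rx, ry, rz], ...]. A call has 1 to 8 rows; each row shifts and turns the commanded pose from where the row before left it, along the tool's axes as they then stand; what a row does not reach is not made up. A row lasts 1/12 s, in which the tool goes at most 41.7 mm and 7.16 degrees, less where a joint would pass 70% of its speed; a pose out of reach is approached as far as the arm can. A call with a number of a shift or a turn outside -1 to 1 is refused whole. A call with a gripper value outside its range is refused whole. The fingers move at their own pace and stop on an object; the grip force is fixed at half the most. Time passes only in rows, so rows that do not move let the fingers close. It gives the time, the measured TCP pose, the force, the opening and the grip force at its end, in the units of the state.
- get_state(): the state, without advancing time (a new reading comes with each control period).
- get_image(name): name is "scene" or "side" or "wrist"; returns the picture (480x640x3 uint8, blue, green, red); there is no depth.
- camera_model(name): a dict with "fx", "fy", "cx", "cy" (pixels), "xyz" and "rotation" of the camera in the world; the wrist camera has in their place "hand_eye" (4x4, takes a point from camera to tool coordinates, whose origin is the TCP and whose axes are the flange's). Camera axes: x right, y down, z forward; pixel columns grow to the right and rows downward; lengths in m; the calibration is good to about 2 mm. The wrist camera is an equidistant fisheye: a pixel r from the principal point sees the ray r / f radians off the axis. A picture is of the moment at which its call begins: read the wrist's pose just before it. camera_model takes no time and is no camera call.
- close_job(): hands the job in; it is judged then, once.
Trained networks look in the newest picture that a camera, given by its name, has taken for a name from the list of things; names that differ only in an ending like _2 or _b are one class to them, and where a whole thing is asked for, a point or a joint stands for the part that bears it (a point fixed in the world has none). Each returns a list of dicts, best first, with "p" (0 to 1); they miss things now and then, are a little off and sometimes report something else, mostly with a low value. They report only what shows in the picture. A call takes as long as a camera call. They do not tell look-alikes from the thing itself.
- boxes_of(camera, thing): "extent" ([centre column, centre row, width, height] in pixels, round what is visible of it).
- masks_of(camera, thing): "pixels" (480x640 bool, what is visible of it) and "extent" ([centre column, centre row, width, height] in pixels, round what is visible of it).
- tip_of(camera, thing): "at" ([row, column] in pixels: a listed point, or the origin of a listed thing).
The state is a dict: "time": time; "joint_pos": joint angles; "dq": joint speeds; "joint_efforts": joint torques, N m; "tool_pos": TCP position; "orientation": TCP orientation; "contact_force": force on the tool from outside, world axes, zero at the start; "wrist_torque": the same for the moment, N m; "width": finger opening in m; "finger_force": force on a finger pad.
Only numpy, scipy, OpenCV 4.12 (cv2) and the standard library are available. Lean on these libraries where they do the work, as an engineer would, in place of code of your own. Each camera call takes 0.05 s, during which the arm holds its last target. There are 200 camera calls.

### The job

Put the four loose earth-colour paint jars back into the four empty bays of the rack, so that the row runs from light to dark from the white jar to the black one: buff next to white, then yellow ochre, then red-brown sienna, then dark umber next to black. Set each jar down gently and upright, never dropping it or knocking one over, and leave the white and black jars in their end bays. Do not touch the earthen fragment on its lilac pad or push the tape roll or the hot-air gun about.

Things in the scene. Friction and masses are not known exactly. Their poses are not given: they have to be found in the camera images.
- rack: fixed plywood rack, 426 mm long (its y), 76 mm deep (its x); origin under its centre, on the table. Six bays 64 x 64 mm in a row at y = -175, -105, -35, 35, 105, 175 mm, x = 0; bay floor 12 mm above the table, dividers and lips 6 mm thick rise 8 mm above that floor. End bays hold the white and the black jar, either way round; the four inner bays are empty
- jar_buff: closed upright screw-cap paint jar, pale buff (cream), the lightest of the four loose earth colours, on lid and body, with a white paper band round the body; 46 mm across the lid (45 mm body), 60 mm tall, 0.06 to 0.13 kg; origin at the centre of its underside, z up its axis
- jar_ochre: closed upright screw-cap paint jar, yellow ochre, the second lightest, on lid and body, with a white paper band round the body; 46 mm across the lid (45 mm body), 60 mm tall, 0.06 to 0.13 kg; origin at the centre of its underside, z up its axis
- jar_sienna: closed upright screw-cap paint jar, red-brown (burnt sienna), the second darkest, on lid and body, with a white paper band round the body; 46 mm across the lid (45 mm body), 60 mm tall, 0.06 to 0.13 kg; origin at the centre of its underside, z up its axis
- jar_umber: closed upright screw-cap paint jar, dark brown (umber), the darkest of the four loose ones, on lid and body, with a white paper band round the body; 46 mm across the lid (45 mm body), 60 mm tall, 0.06 to 0.13 kg; origin at the centre of its underside, z up its axis
- jar_white: closed upright screw-cap paint jar, white, on lid and body, with a white paper band round the body; it stands in one end bay of the rack and stays there; 46 mm across the lid (45 mm body), 60 mm tall, 0.06 to 0.13 kg; origin at the centre of its underside, z up its axis
- jar_black: closed upright screw-cap paint jar, black, on lid and body, with a white paper band round the body; it stands in the other end bay of the rack and stays there; 46 mm across the lid (45 mm body), 60 mm tall, 0.06 to 0.13 kg; origin at the centre of its underside, z up its axis
- fragment: bystander, fragile: brown earthen wall-painting fragment on a lilac foam pad, fixed, 230 (x) x 180 (y) mm, 50 mm tall; origin at the centre of its underside
- hot_air_gun: bystander: teal and white hot-air gun lying on its side; barrel 175 mm long along its x (from -70 to +105 mm) and 68 mm thick, handle reaching about 150 mm to its -y; origin on the table under the barrel
- tape_roll: bystander: roll of cream masking tape lying flat, 96 mm across, 24 mm tall; origin at the centre of its underside
Mind the look-alikes: they are no part of the job. Leave any blue or purple look-alike of the jar_umber alone. Of the things that look like the jar_ochre, take the one that is farthest to the robot's left at the start.

How it is judged:
By the outcome, as a careful person would: the job done as asked, in the order asked, and still so for the second after the job is handed in, with the robot touching nothing.
It also fails if it takes over 99 s, if anything falls off the work surface, if the arm or the gripper's body presses on something with over 40 N, if the wrist force passes 120 N, or if a joint passes its speed limit or range.

## Working session

There is one attempt and no reset: what is moved stays moved. The work goes in short steps, Python scripts to look and compute and a tool call to move; the robot and the scene stay as the last step left them, time stands still between calls to the robot, and variables do not carry over. Pictures are saved under pics/ and viewed, at most 14 in all, crops included, and the job is handed in when it is done.

Besides the shell and the picture viewer there is one more tool, called after "Request:" in YAML: its name, and indented under it one key for each argument. drive_tool: Moves the arm, as the interface text tells. Its arguments: {"type":"object","properties":{"rows":{"type":"array","items":{"type":"array","items":{"type":"number"}}}},"required":["rows"]}

```bash
mkdir -p pics; python3 - <<'E'
from station import *
import cv2
s=get_state();print(s)
for n in("scene","side"):
    cv2.imwrite(f"pics/{n}0.png",get_image(n));print(n,camera_model(n))
print(camera_model("wrist"),hold_point_z)
E
```

```text
{'time': 0.0, 'joint_pos': array([-9.62354568e-01,  2.55781781e-01,  1.06981650e-01, -4.87719440e-04,
       -1.42390299e+00, -2.84569208e-01]), 'dq': array([-0.00087129,  0.00181492,  0.00064875, -0.00055056,  0.00121544,
       -0.00115013]), 'joint_efforts': array([ 2.03195777e-04, -3.86625624e+01,  2.37931144e+01,  5.36518246e+00,
       -6.32996918e-03,  2.86866032e-05]), 'tool_pos': array([ 0.17503298, -0.52123144,  0.40376608]), 'orientation': array([ 3.13962712e+00, -7.23940814e-05, -2.81779188e+00]), 'contact_force': array([-0.93445341,  0.43575064, -0.16371742]), 'wrist_torque': array([ 0.02150665, -0.04130393, -0.01749198]), 'finger_force': 0.0, 'width': 0.08526474196788976}
scene {'fx': 446.69562852405073, 'fy': 446.69562852405073, 'cx': 321.60891250636337, 'cy': 237.1055513551932, 'xyz': array([ 1.01021022, -0.36356733,  1.01324479]), 'rotation': array([-2.5746831 , -0.00743186,  0.90376615])}
side {'fx': 433.825227441074, 'fy': 433.825227441074, 'cx': 319.8782991025874, 'cy': 239.66793425064952, 'xyz': array([0.22252793, 0.76959854, 0.59833329]), 'rotation': array([-2.17676839, -0.0106481 , -2.74764334])}
{'fx': 371.64829954431775, 'fy': 371.64829954431775, 'cx': 313.0146439575094, 'cy': 239.7842262077435, 'hand_eye': array([[ 2.03300738e-04, -9.50020944e-01, -3.12186106e-01,
         8.10038473e-02],
       [ 9.99999979e-01,  1.99558998e-04,  4.39337472e-05,
        -6.55827453e-04],
       [ 2.05615666e-05, -3.12186108e-01,  9.50020965e-01,
         3.06444336e-02],
       [ 0.00000000e+00,  0.00000000e+00,  0.00000000e+00,
         1.00000000e+00]])} 0.1547
```

View pics/scene0.png

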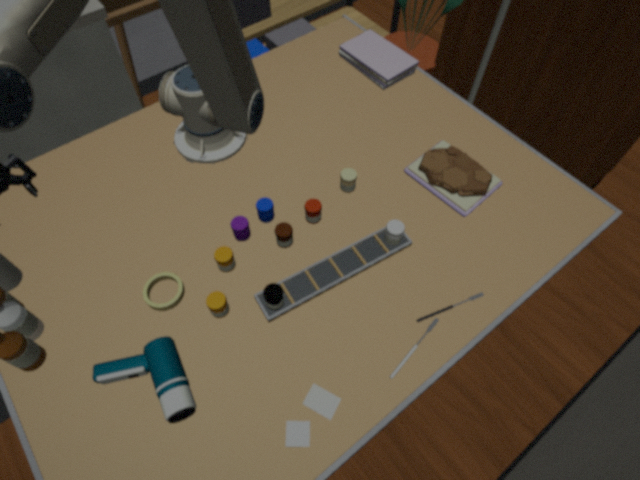

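View pics/side0.png

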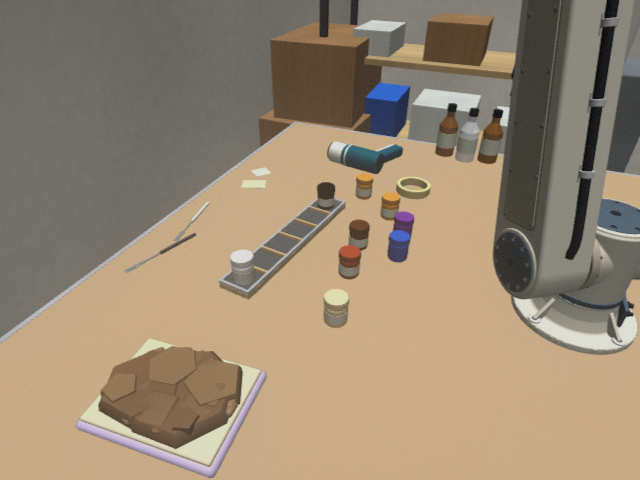

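The scene view shows buff at (348,178), sienna (313,208), umber (284,233), blue and purple look-alikes at (265,208) and (240,228), and two ochres at (224,256) and (217,301). The rack has white at (396,230) and black at (273,295). In the side view, buff is at (336,307), sienna (349,262), umber (359,235), and the ochres at (390,206) and (364,186).

```bash
cat > h.py <<'E'
from station import *
import numpy as np, cv2
from scipy.spatial.transform import Rotation as Ro
def ray(n,u,v,st=None):
    m=camera_model(n)
    if n!="wrist":
        R=Ro.from_euler("xyz",m["rotation"]).as_matrix()
        d=np.array([(u-m["cx"])/m["fx"],(v-m["cy"])/m["fy"],1]);d/=np.linalg.norm(d)
        return np.array(m["xyz"]),R@d
    T=np.eye(4);T[:3,:3]=Ro.from_euler("xyz",st["orientation"]).as_matrix();T[:3,3]=st["tool_pos"]
    T=T@m["hand_eye"]
    x,y=(u-m["cx"])/m["fx"],(v-m["cy"])/m["fy"];r=np.hypot(x,y)
    d=np.array([x/r*np.sin(r),y/r*np.sin(r),np.cos(r)]) if r>1e-9 else np.array([0,0,1.])
    return T[:3,3],T[:3,:3]@d
def tri(rays):
    A=np.zeros((3,3));b=np.zeros(3)
    for p,d in rays:
        P=np.eye(3)-np.outer(d,d);A+=P;b+=P@p
    x=np.linalg.solve(A,b)
    return x,[np.linalg.norm((np.eye(3)-np.outer(d,d))@(x-p)) for p,d in rays]
def onz(r,z):
    p,d=r;return p+d*(z-p[2])/d[2]
E
python3 - <<'E'
from h import *
get_image("scene");get_image("side")
for t in["jar_buff","jar_ochre","jar_sienna","jar_umber","jar_white","jar_black","rack","tape_roll","hot_air_gun","fragment"]:
    D={n:tip_of(n,t) for n in("scene","side")}
    for n in D:
        print(t,n,[(np.round(d["at"][::-1]).tolist(),round(d["p"],2),np.round(onz(ray(n,d["at"][1],d["at"][0]),.012 if t in("jar_white","jar_black") else 0)[:2],3).tolist()) for d in D[n] if d["p"]>.2])
    for a in D["scene"]:
        for b in D["side"]:
            if min(a["p"],b["p"])<.2: continue
            x,e=tri([ray("scene",*a["at"][::-1]),ray("side",*b["at"][::-1])])
            if max(e)<.01: print("   tri",x.round(3),np.round(e,4))
E
```

```text
jar_buff scene [([165.0, 296.0], 0.6, [0.406, -0.37])]
jar_buff side [([337.0, 319.0], 0.87, [0.415, 0.202])]
jar_ochre scene [([223.0, 307.0], 0.9, [0.519, -0.274]), ([225.0, 266.0], 0.89, [0.424, -0.209])]
jar_ochre side [([361.0, 196.0], 0.77, [0.526, -0.28]), ([390.0, 217.0], 0.73, [0.42, -0.198]), ([175.0, 402.0], 0.34, [0.585, 0.471])]
   tri [ 0.523 -0.274  0.004] [0.0013 0.0013]
   tri [ 0.421 -0.208 -0.006] [0.0009 0.0009]
jar_sienna scene [([313.0, 217.0], 0.94, [0.441, 0.065]), ([226.0, 261.0], 0.66, [0.415, -0.2])]
jar_sienna side [([348.0, 272.0], 0.73, [0.445, 0.06])]
   tri [0.443 0.064 0.003] [0.0005 0.0005]
jar_umber scene [([241.0, 234.0], 0.9, [0.366, -0.123]), ([288.0, 240.0], 0.82, [0.459, -0.036]), ([264.0, 218.0], 0.76, [0.361, -0.046])]
jar_umber side [([355.0, 246.0], 0.87, [0.461, -0.041]), ([395.0, 254.0], 0.66, [0.366, -0.048]), ([399.0, 240.0], 0.55, [0.371, -0.105]), ([336.0, 319.0], 0.31, [0.418, 0.204])]
   tri [ 0.369 -0.12  -0.006] [0.0061 0.0061]
   tri [ 0.46  -0.037  0.003] [0.0001 0.0001]
   tri [ 0.364 -0.046  0.002] [0.0017 0.0017]
   tri [ 0.3
[... 195 characters left out ...]
.0], 0.84, [0.589, -0.173])]
   tri [ 0.59  -0.17   0.013] [0.0023 0.0023]
rack scene [([335.0, 270.0], 0.93, [0.606, 0.007])]
rack side [([292.0, 240.0], 0.79, [0.611, -0.004])]
   tri [0.608 0.004 0.006] [0.0009 0.0009]
tape_roll scene [([166.0, 295.0], 0.76, [0.404, -0.367])]
tape_roll side [([413.0, 193.0], 0.73, [0.392, -0.355])]
   tri [ 0.396 -0.368 -0.008] [0.0024 0.0024]
hot_air_gun scene [([170.0, 375.0], 0.66, [0.587, -0.452])]
hot_air_gun side [([361.0, 167.0], 0.78, [0.584, -0.457])]
   tri [ 0.585 -0.453  0.001] [0.0023 0.0023]
fragment scene [([452.0, 178.0], 0.87, [0.582, 0.473])]
fragment side [([177.0, 401.0], 0.64, [0.583, 0.47])]
   tri [0.583 0.471 0.002] [0.0008 0.0008]
```

Candidates for ochre are (224,256), at y=-0.205, and (217,301), at y=-0.275, so the first is farther left and I'll take it. Umber candidates are brown at (284,233), blue at (265,208) and purple at (240,228), so I'll take the brown. Buff (348,178) and sienna (313,208) have no rivals. I'll turn the gripper so it closes across the rack.

Request:
drive_tool:
  rows:
    - [1,0,0,0,0,0,-1]
    - [1,0,0,0,0,0,-1]
    - [1,0,0,0,0,0,-1]
    - [1,0,0,0,0,0,-1]
    - [1,0,0,0,0,0,-1]
    - [1,0,0,0,0,0,-1]
    - [1,0,0,0,0,0,-1]
    - [1,0,0,0,0,0,-1]

```text
time: 1.87
tool_pos: [0.175, -0.5214, 0.4047]
orientation: [3.142, 0.0, -2.115]
contact_force: [0.2, 0.6, -0.1]
width: 0.0856
finger_force: 0.0
```

Request:
drive_tool:
  rows:
    - [1,0,0,0,0,0,-1]
    - [1,0,0,0,0,0,-1]
    - [1,0,0,0,0,0,-1]
    - [1,0,0,0,0,0,-1]
    - [1,0,0,0,0,0,-0.8]
    - [1,0,0,0,0,0,0]

```text
time: 2.37
tool_pos: [0.175, -0.5214, 0.4047]
orientation: [-3.142, 0.0, -1.698]
contact_force: [-0.2, 0.7, 0.2]
width: 0.0856
finger_force: 0.0
```

```bash
cat >> h.py <<'E'
def go(target,yaw=None,st=None):
    "print move to TCP target in tool units"
    st=st or get_state();R=Ro.from_euler("xyz",st["orientation"])
    d=R.inv().apply(np.array(target)-st["tool_pos"])/.15
    print("t",round(st["time"],2),"pos",st["tool_pos"].round(4),"rpy",st["orientation"].round(3),"delta units",d.round(3))
    if yaw is not None:
        r=(R.inv()*Ro.from_euler("xyz",[np.pi,0,yaw])).as_rotvec(degrees=True)/5;print("turn units",r.round(3))
E
python3 -c "
from h import *
go([.45,-.05,.45],-1.70);print(get_state()['joint_pos'])"
```

```text
t 2.37 pos [ 0.175  -0.5214  0.4047] rpy [-3.142  0.    -1.698] delta units [-3.35  -1.419 -0.302]
turn units [-0.     0.     0.019]
[-9.62388764e-01  2.55098690e-01  1.08166179e-01 -2.53745298e-05
 -1.42388631e+00  8.34853565e-01]
```

Request:
drive_tool:
  rows:
    - [1,-0.21,-0.089,-0.019,0,0,0]
    - [1,-0.21,-0.089,-0.019,0,0,0]
    - [1,-0.21,-0.089,-0.019,0,0,0]
    - [1,-0.21,-0.089,-0.019,0,0,0]
    - [1,-0.21,-0.089,-0.019,0,0,0]
    - [1,-0.21,-0.089,-0.019,0,0,0]
    - [1,-0.21,-0.089,-0.019,0,0,0]
    - [1,-0.21,-0.089,-0.019,0,0,0]

```text
time: 3.03
tool_pos: [0.3139, -0.2838, 0.4279]
orientation: [-3.141, -0.0, -1.704]
contact_force: [1.3, 0.4, 1.0]
width: 0.0857
finger_force: 0.0
```

Request:
drive_tool:
  rows:
    - [1,-0.21,-0.089,-0.019,0,0,0]
    - [1,-0.21,-0.089,-0.019,0,0,0]
    - [1,-0.21,-0.089,-0.019,0,0,0]
    - [1,-0.21,-0.089,-0.019,0,0,0]
    - [1,-0.21,-0.089,-0.019,0,0,0]
    - [1,-0.21,-0.089,-0.019,0,0,0]
    - [1,-0.21,-0.089,-0.019,0,0,0]
    - [1,0,0,0,0,0,0]
    - [1,0,0,0,0,0,0]

```text
invalid input
```

Request:
drive_tool:
  rows:
    - [1,0,0,0,0,0,0]
    - [1,0,0,0,0,0,0]

```text
time: 3.2
tool_pos: [0.3143, -0.2841, 0.4279]
orientation: [-3.14, -0.0, -1.699]
contact_force: [0.2, -0.0, 0.8]
width: 0.0855
finger_force: 0.0
```

```bash
python3 - <<'E'
from h import *
go([.45,-.05,.45],-1.70);print(get_state()['joint_pos'])
cv2.imwrite("pics/w1.png",get_image("wrist"))
E
```

```text
t 3.2 pos [ 0.3143 -0.2841  0.4279] rpy [-3.14  -0.    -1.699] delta units [-1.664 -0.698 -0.147]
turn units [-0.013 -0.003  0.011]
[-3.62035178e-01 -5.86144878e-03 -1.36581759e-01 -3.96934581e-06
 -1.43890348e+00  2.33822652e-01]
```

View pics/w1.png

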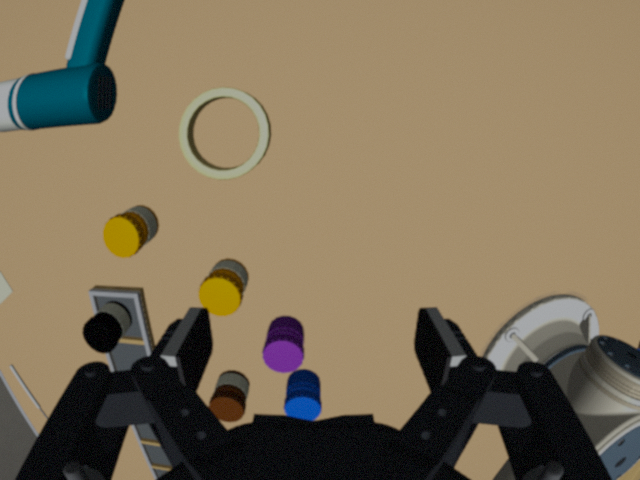

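Request:
drive_tool:
  rows:
    - [1,-0.213,-0.038,-0.01,0,0,0]
    - [1,-0.213,-0.038,-0.01,0,0,0]
    - [1,-0.213,-0.038,-0.01,0,0,0]
    - [1,-0.213,-0.038,-0.01,0,0,0]
    - [1,-0.213,-0.038,-0.01,0,0,0]
    - [1,-0.213,-0.038,-0.01,0,0,0]
    - [1,-0.213,-0.038,-0.01,0,0,0]
    - [1,0,0,0,0,0,0]

```text
time: 3.92
tool_pos: [0.3833, -0.0663, 0.4379]
orientation: [-3.141, 0.001, -1.7]
contact_force: [1.1, -0.1, -0.5]
width: 0.0854
finger_force: 0.0
```

```bash
python3 - <<'E'
from h import *
import pickle
st=get_state();im=get_image("wrist")
pickle.dump((st,im),open("wA.pkl","wb"))
E
```

Request:
drive_tool:
  rows:
    - [1,-0.213,-0.038,-0.01,0,0,0]
    - [1,-0.213,-0.038,-0.01,0,0,0]
    - [1,-0.213,-0.038,-0.01,0,0,0]
    - [1,-0.213,-0.038,-0.01,0,0,0]
    - [1,-0.213,-0.038,-0.01,0,0,0]
    - [1,-0.213,-0.038,-0.01,0,0,0]
    - [1,-0.213,-0.038,-0.01,0,0,0]
    - [1,0,0,0,0,0,0]

```text
time: 4.63
tool_pos: [0.4527, 0.1501, 0.4472]
orientation: [3.14, -0.001, -1.701]
contact_force: [0.2, -0.7, -0.4]
width: 0.0849
finger_force: 0.0
```

```bash
python3 - <<'E'
from h import *
import pickle
st=get_state();im=get_image("wrist")
pickle.dump((st,im),open("wB.pkl","wb"))
A=pickle.load(open("wA.pkl","rb"))
print(A[0]["tool_pos"],st["tool_pos"],st["orientation"])
cv2.imwrite("pics/w2.png",im);cv2.imwrite("pics/wA.png",A[1])
E
```

```text
[ 0.38331029 -0.06626968  0.43786435] [0.45265459 0.15008289 0.4471681 ] [ 3.14017789e+00 -8.12617292e-04 -1.70147971e+00]
```

View pics/w2.png

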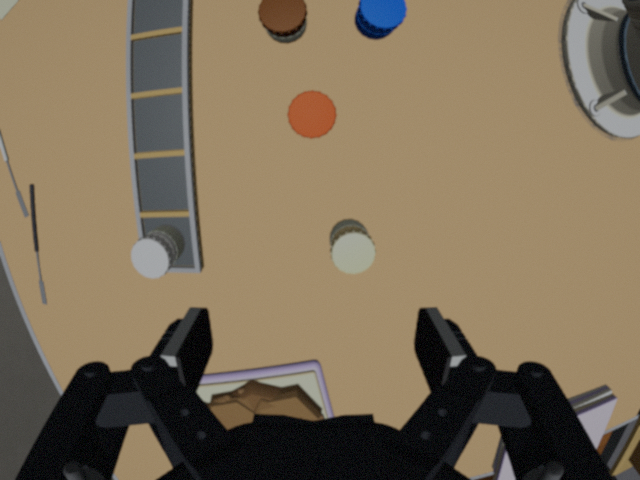

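View pics/wA.png

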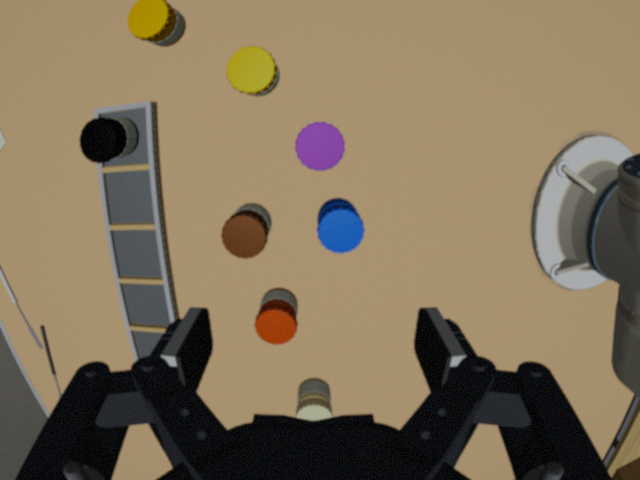

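Wrist view B: buff lid (353,252), sienna (312,114), white (151,257), with rack dividers along columns ~131-188. Wrist view A: the left ochre is at (251,69), the other ochre at (151,18), umber (245,235), purple (320,145), blue (340,230) and black (103,139). Next I'll measure the lids and the rack.

```bash
python3 - <<'E'
from h import *
import pickle
A=pickle.load(open("wA.pkl","rb"));B=pickle.load(open("wB.pkl","rb"))
w1=cv2.imread("pics/w1.png");st1=dict(tool_pos=np.array([.3143,-.2841,.4279]),orientation=np.array([-3.14,0,-1.699]))
def lid(im,u,v,tol=14):
    im=cv2.GaussianBlur(im,(0,0),1.2);m=np.zeros((482,642),np.uint8)
    cv2.floodFill(im,m,(u,v),0,(tol,)*3,(tol,)*3,4|(255<<8)|cv2.FLOODFILL_MASK_ONLY|cv2.FLOODFILL_FIXED_RANGE)
    c=max(cv2.findContours(m[1:-1,1:-1],cv2.RETR_EXTERNAL,cv2.CHAIN_APPROX_NONE)[0],key=len)
    x,y,w,h=cv2.boundingRect(c);return (x+w/2-.5,y+h/2-.5),(w,h)
O={"buff":[(B,353,252)],"ochre":[(A,251,69),((st1,w1),222,296)],"sienna":[(B,312,114),(A,277,323)],"umber":[(A,245,235)],"white":[(B,151,257)],"black":[(A,103,139)],
"blue":[(A,340,230)],"purple":[(A,320,145)],"ochreB":[(A,151,20)]}
sc={"buff":(348,175),"ochre":(224,254),"sienna":(313,206),"umber":(284,230),"white":(396,227),"black":(273,293)}
S=cv2.imread("pics/scene0.png")
for k,L in O.items():
    rs=[]
    for (st,im),u,v in L:
        c,wh=lid(im,u,v);rs.append(ray("wrist",*c,st));print(k,np.round(c,1),wh,"at lid z",onz(rs[-1],.072 if k in("white","black") else .06).round(4))
    if k in sc: rs.append(ray("scene",*sc[k]))
    if len(rs)>1: x,e=tri(rs);print("   tri",x.round(4),np.round(e,4))
# rack divider ends
pts={"A":[(103,168,155,165),(109,228,160,228),(119,284,167,282),(130,328,172,330)],"B":[(131,36,184,29),(134,97,184,91),(136,156,187,152),(140,214,190,214)]}
for n,(st,_) in(("A",A),("B",B)):
    for p in pts[n]:
        a=onz(ray("wrist",*p[:2],st),.02);b=onz(ray("wrist",*p[2:],st),.02);print(n,a[:2].round(4),b[:2].round(4),((a+b)/2)[:2].round(4))
print("corners",onz(ray("wrist",200,270,B[0]),.02)[:2],onz(ray("wrist",154,103,A[0]),.02)[:2])
r1=ray("wrist",155,165,A[0])
E
```

```text
buff [353. 253.] (41, 39) at lid z [0.4173 0.2053 0.06  ]
   tri [0.4164 0.2082 0.0504] [0.0007 0.0007]
ochre [249.5  68.5] (46, 44) at lid z [ 0.4237 -0.205   0.06  ]
ochre [219.5 296. ] (38, 35) at lid z [ 0.4221 -0.206   0.06  ]
   tri [ 0.4246 -0.2038  0.0549] [0.002  0.0006 0.002 ]
sienna [311.5 114. ] (48, 47) at lid z [0.4414 0.062  0.06  ]
sienna [275.5 326.5] (38, 32) at lid z [0.4405 0.0605 0.06  ]
   tri [0.442  0.0629 0.0536] [0.0013 0.0013 0.0012]
umber [244. 236.] (43, 41) at lid z [ 0.4544 -0.0458  0.06  ]
   tri [ 0.4567 -0.0425  0.0509] [0.0006 0.0006]
white [149. 258.] (35, 37) at lid z [0.6311 0.1792 0.072 ]
   tri [0.6341 0.1817 0.0675] [0.0011 0.0011]
black [103.5 139.5] (44, 42) at lid z [ 0.5795 -0.1679  0.072 ]
   tri [ 0.5885 -0.1683  0.0576] [0.0005 0.0005]
blue [340.  230.5] (43, 40) at lid z [ 0.3597 -0.0391  0.06  ]
purple [319.5 146. ] (46, 45) at lid z [ 0.3694 -0.123   0.06  ]
ochreB [147.5  18. ] (36, 37) at lid z [ 0.5183 -0.2805  0.06  ]
A [ 0.6198 -0.1387] [ 0.5508 -0.1288] [ 0.5853 -0.1338]
A [ 0.6312 -0.0666] [ 0.5615 -0.0568] [ 0.5963 -0.0617]
A [0.6407 0.007 ] [0.5709 0.0107] [0.6058 0.0088]
A [0.6474 0.0717] [0.5846 0.078 ] [0.616  0.0749]
B [ 0.63   -0.0683] [ 0.5652 -0.0582] [ 0.5976 -0.0633]
B [0.6355 0.0046] [0.5742 0.0123] [0.6049 0.0085]
B [0.6455 0.0721] [0.582  0.0798] [0.6138 0.076 ]
B [0.6566 0.1401] [0.5928 0.1497] [0.6247 0.1449]
corners [0.59646361 0.21876263] [ 0.53936766 -0.19674537]
```

Request:
drive_tool:
  rows:
    - [1,-0.085,0.071,0.245,0,0,0]
    - [1,-0.085,0.071,0.245,0,0,0]
    - [1,-0.085,0.071,0.245,0,0,0]
    - [1,-0.085,0.071,0.245,0,0,-0.1]
    - [1,0,0,0,0,0,0]
    - [1,0,0,0,0,0,0]

```text
time: 5.18
tool_pos: [0.415, 0.2022, 0.3002]
orientation: [3.139, -0.004, -1.693]
contact_force: [0.8, 0.4, 1.0]
width: 0.0854
finger_force: 0.0
```

```bash
python3 - <<'E'
from h import *
go([.417,.206,.195],-1.71)
cv2.imwrite("pics/w3.png",get_image("wrist"))
E
```

```text
t 5.18 pos [0.415  0.2022 0.3002] rpy [ 3.139 -0.004 -1.693] delta units [-0.03  -0.012  0.702]
turn units [ 0.025 -0.045  0.192]
```

View pics/w3.png

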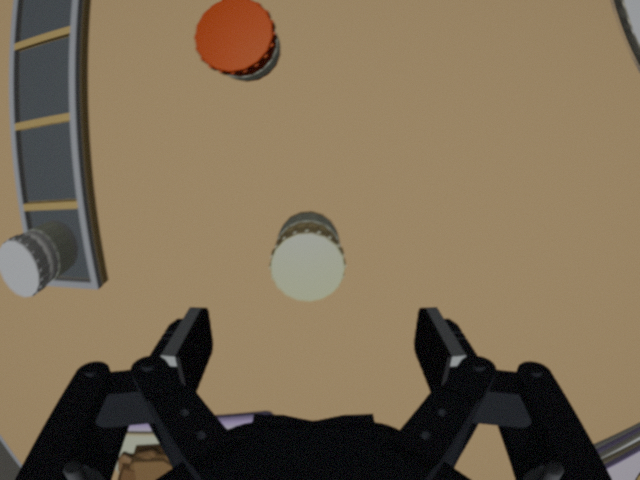

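The buff lid is at (308,267), below the fingers and between them in column. Triangulating with the earlier views gives the lid height.

```bash
python3 - <<'E'
from h import *
import pickle
B=pickle.load(open("wB.pkl","rb"))[0];st=get_state()
for n,a,b in(("buff",(308,267),(353,253)),("sienna",(236,36),(311.5,114))):
    r=[ray("wrist",*a,st),ray("wrist",*b,B)];x,e=tri(r);print(n,x.round(4),np.round(e,4),onz(r[0],.06).round(4))
for p,q in((((15,47),(70,32))),((17,126),(71,117)),((23,207),(77,204))):
    print(((onz(ray("wrist",*p,st),.02)+onz(ray("wrist",*q,st),.02))/2)[:2].round(4))
go([.416,.206,.195],-1.71)
E
```

```text
buff [0.4184 0.199  0.0797] [0.0011 0.0011] [0.4195 0.2081 0.06  ]
sienna [0.4426 0.0627 0.0526] [0.0016 0.0016] [0.4427 0.0657 0.06  ]
[0.6128 0.0088]
[0.6201 0.0779]
[0.6319 0.1471]
t 5.23 pos [0.4159 0.2027 0.3022] rpy [-3.141e+00 -1.000e-03 -1.693e+00] delta units [-0.022  0.003  0.715]
turn units [-0.012 -0.008  0.19 ]
```

Request:
drive_tool:
  rows:
    - [1,-0.03,-0.01,0.12,0,0,0.19]
    - [1,0,0,0.12,0,0,0]
    - [1,0,0,0.12,0,0,0]
    - [1,0,0,0.12,0,0,0]
    - [1,0,0,0.12,0,0,0]
    - [1,0,0,0.11,0,0,0]
    - [1,0,0,0,0,0,0]

```text
time: 5.82
tool_pos: [0.4178, 0.2071, 0.1944]
orientation: [3.141, -0.001, -1.711]
contact_force: [-0.3, -0.0, 1.2]
width: 0.0853
finger_force: 0.0
```

Request:
drive_tool:
  rows:
    - [0,0,0,0,0,0,0]
    - [0,0,0,0,0,0,0]
    - [0,0,0,0,0,0,0]
    - [0,0,0,0,0,0,0]
    - [0,0,0,0,0,0,0]
    - [0,0,0,0,0,0,0]
    - [0,0,0,0,0,0,0]
    - [0,0,0,0,0,0,0]

```text
time: 6.48
tool_pos: [0.4178, 0.2086, 0.1969]
orientation: [-3.139, 0.002, -1.708]
contact_force: [-0.9, -0.6, 5.8]
width: 0.0448
finger_force: 60.1
```

Request:
drive_tool:
  rows:
    - [0,0,0,-0.05,0,0,0]
    - [0,0,0,-0.15,0,0,0]
    - [0,0,0,-0.15,0,0,0]
    - [0,0,0,-0.15,0,0,0]
    - [0,0,0,-0.15,0,0,0]
    - [0,0,0,-0.15,0,0,0]
    - [0,0,0,-0.1,0,0,0]
    - [0,0,0,0,0,0,0]

```text
time: 7.15
tool_pos: [0.4178, 0.2086, 0.3345]
orientation: [-3.136, 0.005, -1.708]
contact_force: [-0.3, 0.1, -0.4]
width: 0.0444
finger_force: 61.3
```

```bash
python3 - <<'E'
from h import *
go([.6236,.1115,.33],-1.71)
E
```

```text
t 7.15 pos [0.4178 0.2086 0.3345] rpy [-3.136  0.005 -1.708] delta units [ 0.453 -1.448  0.035]
turn units [-0.063  0.062  0.023]
```

Request:
drive_tool:
  rows:
    - [0,0.057,-0.181,0.004,0,0,0]
    - [0,0.057,-0.181,0.004,0,0,0]
    - [0,0.057,-0.181,0.004,0,0,0]
    - [0,0.057,-0.181,0.004,0,0,0]
    - [0,0.057,-0.181,0.004,0,0,0]
    - [0,0.057,-0.181,0.004,0,0,0]
    - [0,0.057,-0.181,0.004,0,0,0]
    - [0,0.057,-0.181,0.004,0,0,0]

```text
time: 7.82
tool_pos: [0.6237, 0.1097, 0.3248]
orientation: [3.141, -0.0, -1.709]
contact_force: [-0.0, 0.6, -0.6]
width: 0.0445
finger_force: 61.5
```

Request:
drive_tool:
  rows:
    - [0,0,0,0,0,0,0]
    - [0,0,0,0,0,0,0]

```text
time: 7.98
tool_pos: [0.6235, 0.1097, 0.3239]
orientation: [3.14, -0.001, -1.711]
contact_force: [-0.6, 0.7, -0.9]
width: 0.0443
finger_force: 61.6
```

```bash
python3 - <<'E'
from h import *
go([.6236,.1115,.21],-1.71)
import pickle
st=get_state();im=get_image("wrist");pickle.dump((st,im),open("wC.pkl","wb"))
cv2.imwrite("pics/w4.png",im)
E
```

```text
t 7.98 pos [0.6235 0.1097 0.3239] rpy [ 3.140e+00 -1.000e-03 -1.711e+00] delta units [-0.013 -0.001  0.759]
turn units [ 0.024 -0.009 -0.008]
```

View pics/w4.png

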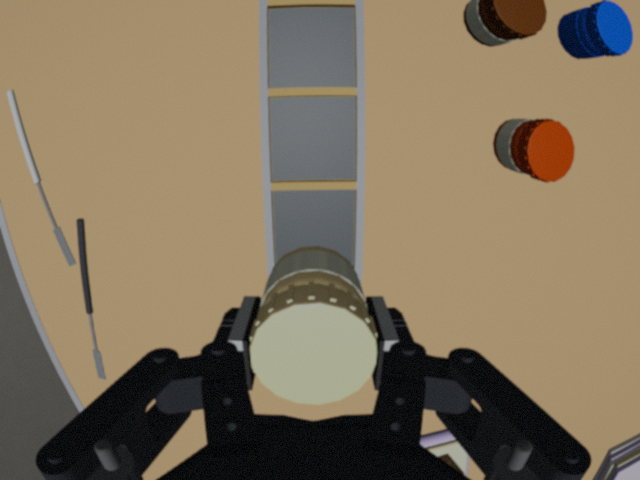

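The jar is held straight, and the rack runs parallel and centred at column ~313. Dividers are at rows 186, 91 and 3, so I can measure the rack precisely from here.

```bash
python3 - <<'E'
from h import *
import pickle
st,_=pickle.load(open("wC.pkl","rb"))
for p in((315,186),(313,91),(311.5,3)): print(onz(ray("wrist",*p,st),.02)[:2].round(4))
# width check -> height of rack top (76 mm between outer edges)
for z in(0,.02,.04): print(z,np.linalg.norm(onz(ray("wrist",261,91,st),z)-onz(ray("wrist",364,91,st),z)))
print("umber/sienna lids",onz(ray("wrist",518,12,st),.06),onz(ray("wrist",548,151,st),.06))
E
```

```text
[0.6162 0.0767]
[0.6079 0.0068]
[ 0.5995 -0.0604]
0 0.0798845666822521
0.02 0.0744368690185505
0.04 0.06898917135484901
umber/sienna lids [ 0.45949403 -0.03814631  0.06      ] [0.44523946 0.06236988 0.06      ]
```

Request:
drive_tool:
  rows:
    - [0,-0.007,0.013,0.1,0,0,0]
    - [0,0,0,0.12,0,0,0]
    - [0,0,0,0.12,0,0,0]
    - [0,0,0,0.12,0,0,0]
    - [0,0,0,0.12,0,0,0]
    - [0,0,0,0.08,0,0,0]
    - [0,0,0,0.05,0,0,0]
    - [0,0,0,0,0,0,0]

```text
time: 8.7
tool_pos: [0.6198, 0.1123, 0.2173]
orientation: [3.139, -0.001, -1.708]
contact_force: [-0.9, 0.5, -0.9]
width: 0.0443
finger_force: 61.6
```

Request:
drive_tool:
  rows:
    - [0,0,0,0.01,0,0,0]
    - [0,0,0,0.01,0,0,0]
    - [0,0,0,0,0,0,0]
    - [0,0,0,0,0,0,0]

```text
time: 9.03
tool_pos: [0.6212, 0.112, 0.2165]
orientation: [-3.14, 0.001, -1.709]
contact_force: [1.0, 0.2, -0.7]
width: 0.0448
finger_force: 61.6
```

Request:
drive_tool:
  rows:
    - [0,0,0,0.012,0,0,0]
    - [0,0,0,0.012,0,0,0]
    - [0,0,0,0,0,0,0]
    - [0,0,0,0,0,0,0]

```text
time: 9.37
tool_pos: [0.621, 0.1118, 0.2119]
orientation: [3.141, -0.0, -1.709]
contact_force: [-0.7, 0.3, -0.3]
width: 0.0449
finger_force: 61.6
```

Request:
drive_tool:
  rows:
    - [0,0,0,0.01,0,0,0]
    - [0,0,0,0,0,0,0]
    - [0,0,0,0,0,0,0]

```text
time: 9.62
tool_pos: [0.621, 0.1119, 0.2105]
orientation: [3.141, -0.0, -1.709]
contact_force: [-0.2, -0.1, -1.3]
width: 0.0446
finger_force: 61.6
```

Request:
drive_tool:
  rows:
    - [0,0,0,0.007,0,0,0]
    - [0,0,0,0,0,0,0]
    - [0,0,0,0,0,0,0]

```text
time: 9.87
tool_pos: [0.621, 0.1119, 0.2095]
orientation: [3.141, -0.0, -1.709]
contact_force: [0.0, 0.2, -1.2]
width: 0.0447
finger_force: 61.6
```

Request:
drive_tool:
  rows:
    - [0,0,0,0.007,0,0,0]
    - [0,0,0,0,0,0,0]
    - [0,0,0,0,0,0,0]

```text
time: 10.12
tool_pos: [0.6211, 0.1118, 0.2089]
orientation: [-3.141, 0.0, -1.709]
contact_force: [-1.5, -0.3, 2.5]
width: 0.0445
finger_force: 61.8
```

Request:
drive_tool:
  rows:
    - [0,0,0,0.005,0,0,0]
    - [0,0,0,0,0,0,0]
    - [0,0,0,0,0,0,0]

```text
time: 10.37
tool_pos: [0.6211, 0.1119, 0.2089]
orientation: [-3.141, 0.0, -1.708]
contact_force: [-2.3, -0.5, 6.1]
width: 0.0445
finger_force: 62.3
```

Contact at z = 0.2089, exactly 12 mm above the grasp height. Releasing.

Request:
drive_tool:
  rows:
    - [0.7,0,0,0,0,0,0]
    - [0.9,0,0,0,0,0,0]
    - [0.9,0,0,0,0,0,0]
    - [0.9,0,0,0,0,0,0]
    - [0.9,0,0,0,0,0,0]
    - [0.9,0,0,0,0,0,0]

```text
time: 10.87
tool_pos: [0.6211, 0.1119, 0.2076]
orientation: [3.141, -0.0, -1.709]
contact_force: [0.0, -0.6, 0.4]
width: 0.0766
finger_force: 0.0
```

Request:
drive_tool:
  rows:
    - [1,0,0,-0.05,0,0,0]
    - [1,0,0,-0.15,0,0,0]
    - [1,0,0,-0.2,0,0,0]
    - [1,0,0,-0.2,0,0,0]
    - [1,0,0,-0.2,0,0,0]
    - [1,0,0,-0.05,0,0,0]
    - [1,0,0,0,0,0,0]

```text
time: 11.45
tool_pos: [0.6216, 0.1119, 0.3396]
orientation: [-3.135, 0.003, -1.708]
contact_force: [0.4, 0.4, -0.4]
width: 0.0853
finger_force: 0.0
```

```bash
python3 - <<'E'
from h import *
go([.4235,-.2055,.335],-1.71)
get_image("side");get_image("scene")
for n in("scene","side"):print(n,[(np.round(d["at"][::-1]),d["p"],onz(ray(n,*d["at"][::-1]),.012).round(3)) for d in tip_of(n,"jar_buff")])
E
```

```text
t 11.45 pos [0.6216 0.1119 0.3396] rpy [-3.135e+00  3.000e-03 -1.708e+00] delta units [2.278 1.018 0.017]
turn units [-0.078  0.036  0.018]
scene [(array([454., 174.]), 0.25, array([0.58 , 0.477, 0.012]))]
side [(array([266., 259.]), 0.85, array([0.622, 0.103, 0.012]))]
```

Request:
drive_tool:
  rows:
    - [1,0.207,0.0925,0,0,0,0]
    - [1,0.207,0.0925,0,0,0,0]
    - [1,0.207,0.0925,0,0,0,0]
    - [1,0.207,0.0925,0,0,0,0]
    - [1,0.207,0.0925,0,0,0,0]
    - [1,0.207,0.0925,0,0,0,0]
    - [1,0.207,0.0925,0,0,0,0]

```text
time: 12.23
tool_pos: [0.4935, -0.0912, 0.334]
orientation: [3.139, -0.001, -1.708]
contact_force: [-0.4, -0.8, 0.1]
width: 0.0855
finger_force: 0.0
```

Request:
drive_tool:
  rows:
    - [1,0.207,0.0925,0,0,0,0]
    - [1,0.207,0.0925,0.05,0,0,0]
    - [1,0.207,0.0925,0.1,0,0,0]
    - [1,0.207,0.0925,0.1,0,0,0]
    - [1,0,0,0,0,0,0]
    - [1,0,0,0,0,0,0]

```text
time: 12.73
tool_pos: [0.4214, -0.2065, 0.2961]
orientation: [3.138, 0.0, -1.712]
contact_force: [0.1, 0.7, 0.8]
width: 0.0854
finger_force: 0.0
```

```bash
python3 - <<'E'
from h import *
go([.4235,-.2055,.195],-1.71)
import pickle
st=get_state();im=get_image("wrist");pickle.dump((st,im),open("wD.pkl","wb"))
cv2.imwrite("pics/w5.png",im)
E
```

```text
t 12.73 pos [ 0.4214 -0.2065  0.2961] rpy [ 3.138  0.    -1.712] delta units [-0.008 -0.015  0.674]
turn units [ 0.046  0.001 -0.021]
```

View pics/w5.png

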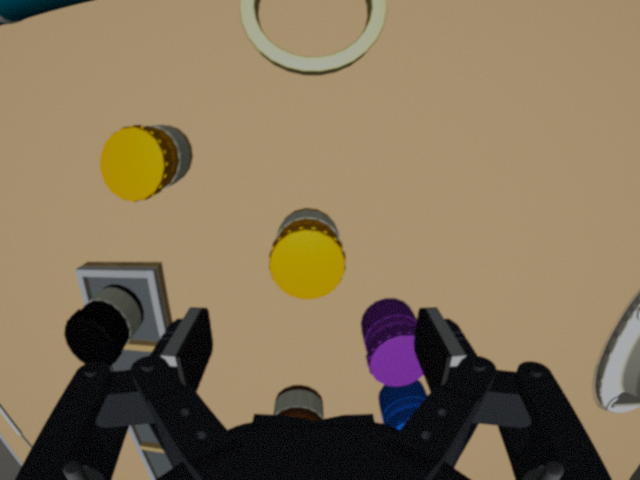

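The left ochre lid is at (308,263), well clear of purple (398,350) and of the other ochre (138,162). Descending on it.

Request:
drive_tool:
  rows:
    - [1,-0.026,-0.017,0.1,0,0,0]
    - [1,0,0,0.12,0,0,0]
    - [1,0,0,0.12,0,0,0]
    - [1,0,0,0.12,0,0,0]
    - [1,0,0,0.12,0,0,0]
    - [1,0,0,0.09,0,0,0]
    - [1,0,0,0,0,0,0]

```text
time: 13.37
tool_pos: [0.4257, -0.2007, 0.1948]
orientation: [3.137, 0.001, -1.707]
contact_force: [-0.3, 0.1, 0.4]
width: 0.0855
finger_force: 0.0
```

Request:
drive_tool:
  rows:
    - [0,0,0,0,0,0,0]
    - [0,0,0,0,0,0,0]
    - [0,0,0,0,0,0,0]
    - [0,0,0,0,0,0,0]
    - [0,0,0,0,0,0,0]
    - [0,0,0,0,0,0,0]
    - [0,0,0,0,0,0,0]
    - [0,0,0,0,0,0,0]

```text
time: 14.03
tool_pos: [0.4265, -0.2019, 0.1986]
orientation: [-3.139, -0.0, -1.708]
contact_force: [-1.8, 1.4, 5.5]
width: 0.0445
finger_force: 60.6
```

Request:
drive_tool:
  rows:
    - [0,0,0,-0.05,0,0,0]
    - [0,0,0,-0.15,0,0,0]
    - [0,0,0,-0.15,0,0,0]
    - [0,0,0,-0.15,0,0,0]
    - [0,0,0,-0.15,0,0,0]
    - [0,0,0,-0.15,0,0,0]
    - [0,0,0,-0.1,0,0,0]
    - [0,0,0,0,0,0,0]

```text
time: 14.7
tool_pos: [0.4267, -0.2023, 0.3365]
orientation: [-3.134, -0.001, -1.708]
contact_force: [-0.4, -0.0, -0.1]
width: 0.0446
finger_force: 61.2
```

```bash
python3 - <<'E'
from h import *
go([.612,.0418,.335],-1.71)
E
```

```text
t 14.7 pos [ 0.4267 -0.2023  0.3365] rpy [-3.134e+00 -1.000e-03 -1.708e+00] delta units [-1.781 -1.001  0.016]
turn units [-0.085 -0.013  0.02 ]
```

Request:
drive_tool:
  rows:
    - [0,-0.2226,-0.125,0,0,0,0]
    - [0,-0.2226,-0.125,0,0,0,0]
    - [0,-0.2226,-0.125,0,0,0,0]
    - [0,-0.2226,-0.125,0,0,0,0]
    - [0,-0.2226,-0.125,0,0,0,0]
    - [0,-0.2226,-0.125,0,0,0,0]
    - [0,-0.2226,-0.125,0,0,0,0]
    - [0,-0.2226,-0.125,0,0,0,0]

```text
time: 15.37
tool_pos: [0.6118, 0.0437, 0.3319]
orientation: [3.141, -0.0, -1.709]
contact_force: [0.7, -0.0, -0.0]
width: 0.0444
finger_force: 61.3
```

Request:
drive_tool:
  rows:
    - [0,0,0,0,0,0,0]
    - [0,0,0,0,0,0,0]

```text
time: 15.53
tool_pos: [0.6118, 0.0437, 0.3307]
orientation: [3.139, -0.001, -1.707]
contact_force: [-0.5, -0.3, -0.5]
width: 0.0447
finger_force: 61.4
```

```bash
python3 - <<'E'
from h import *
go([.612,.0418,.2105],-1.71)
import pickle
st=get_state();im=get_image("wrist");pickle.dump((st,im),open("wE.pkl","wb"))
cv2.imwrite("pics/w6.png",im)
E
```

```text
t 15.53 pos [0.6118 0.0437 0.3307] rpy [ 3.139e+00 -1.000e-03 -1.707e+00] delta units [ 0.012 -0.005  0.802]
turn units [ 0.025 -0.006  0.039]
```

View pics/w6.png

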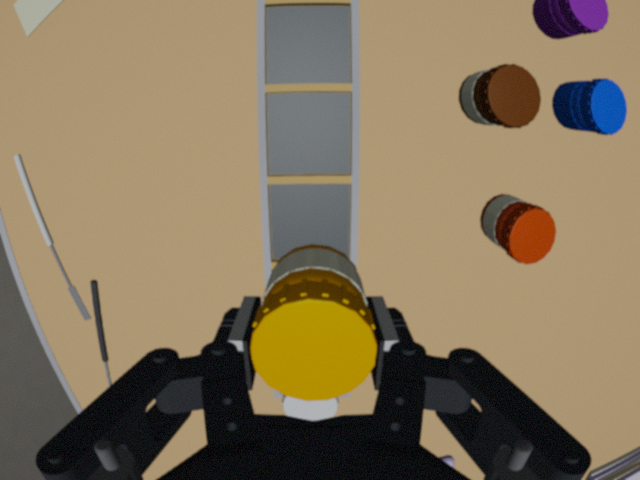

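The ochre is centred over the bay at column 314, with the divider at row 180. Lowering it.

Request:
drive_tool:
  rows:
    - [0,0.012,0,0.1,0,0,0]
    - [0,0,0,0.13,0,0,0]
    - [0,0,0,0.14,0,0,0]
    - [0,0,0,0.14,0,0,0]
    - [0,0,0,0.12,0,0,0]
    - [0,0,0,0.08,0,0,0]
    - [0,0,0,0.05,0,0,0]
    - [0,0,0,0,0,0,0]

```text
time: 16.25
tool_pos: [0.61, 0.0391, 0.2168]
orientation: [3.139, -0.001, -1.71]
contact_force: [-1.0, 0.3, -0.8]
width: 0.0446
finger_force: 61.4
```

Request:
drive_tool:
  rows:
    - [0,0,0,0.012,0,0,0]
    - [0,0,0,0,0,0,0]
    - [0,0,0,0,0,0,0]

```text
time: 16.5
tool_pos: [0.6113, 0.0401, 0.2176]
orientation: [-3.14, 0.001, -1.709]
contact_force: [-0.6, -0.6, -0.9]
width: 0.0448
finger_force: 61.4
```

Request:
drive_tool:
  rows:
    - [0,0,0,0.01,0,0,0]
    - [0,0,0,0,0,0,0]
    - [0,0,0,0,0,0,0]

```text
time: 16.75
tool_pos: [0.6111, 0.0403, 0.2152]
orientation: [-3.141, 0.0, -1.709]
contact_force: [-0.1, 0.3, -0.4]
width: 0.0444
finger_force: 61.4
```

Request:
drive_tool:
  rows:
    - [0,0,0,0.01,0,0,0]
    - [0,0,0,0.008,0,0,0]
    - [0,0,0,0,0,0,0]
    - [0,0,0,0,0,0,0]

```text
time: 17.08
tool_pos: [0.611, 0.0403, 0.2121]
orientation: [3.141, -0.0, -1.709]
contact_force: [-0.5, -0.2, -1.5]
width: 0.0444
finger_force: 61.4
```

Request:
drive_tool:
  rows:
    - [0,0,0,0.007,0,0,0]
    - [0,0,0,0,0,0,0]
    - [0,0,0,0,0,0,0]

```text
time: 17.33
tool_pos: [0.611, 0.0402, 0.2111]
orientation: [3.141, -0.0, -1.709]
contact_force: [0.3, -0.2, -1.2]
width: 0.0445
finger_force: 61.4
```

Request:
drive_tool:
  rows:
    - [0,0,0,0.007,0,0,0]
    - [0,0,0,0,0,0,0]
    - [0,0,0,0,0,0,0]

```text
time: 17.58
tool_pos: [0.6111, 0.0403, 0.2107]
orientation: [-3.141, 0.0, -1.708]
contact_force: [-1.9, 0.2, 4.6]
width: 0.045
finger_force: 61.7
```

Contact at 0.2107, as predicted. Releasing, then up and on to sienna.

Request:
drive_tool:
  rows:
    - [0.7,0,0,0,0,0,0]
    - [0.9,0,0,0,0,0,0]
    - [0.9,0,0,0,0,0,0]
    - [0.9,0,0,0,0,0,0]
    - [0.9,0,0,0,0,0,0]
    - [0.9,0,0,0,0,0,0]

```text
time: 18.08
tool_pos: [0.611, 0.0403, 0.21]
orientation: [3.141, -0.0, -1.709]
contact_force: [-0.8, 0.5, -0.3]
width: 0.0764
finger_force: 0.0
```

Request:
drive_tool:
  rows:
    - [1,0,0,-0.05,0,0,0]
    - [1,0,0,-0.15,0,0,0]
    - [1,0,0,-0.2,0,0,0]
    - [1,0,0,-0.2,0,0,0]
    - [1,0,0,-0.2,0,0,0]
    - [1,0,0,-0.05,0,0,0]
    - [1,0,0,0,0,0,0]

```text
time: 18.67
tool_pos: [0.6116, 0.0403, 0.3419]
orientation: [-3.135, 0.002, -1.708]
contact_force: [-0.9, -0.6, -0.2]
width: 0.0854
finger_force: 0.0
```

```bash
python3 - <<'E'
from h import *
go([.443,.063,.30],-1.71)
im=get_image("side");cv2.imwrite("pics/side1.png",cv2.resize(im[150:310,190:430],None,fx=3,fy=3))
E
```

```text
t 18.67 pos [0.6116 0.0403 0.3419] rpy [-3.135e+00  2.000e-03 -1.708e+00] delta units [0.005 1.136 0.271]
turn units [-0.08   0.027  0.019]
```

View pics/side1.png

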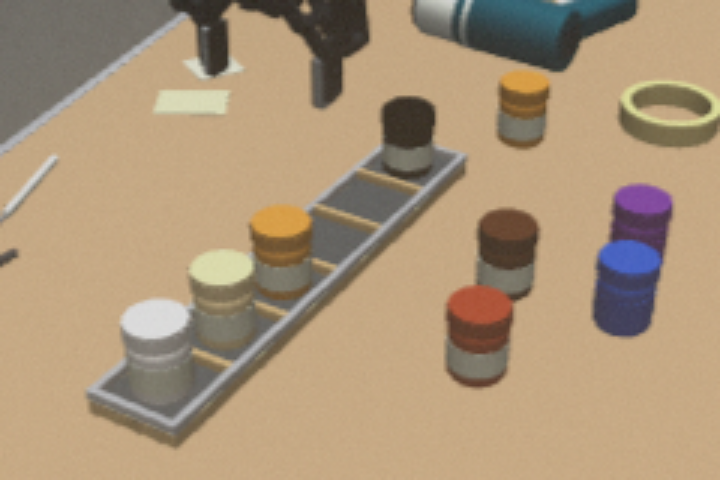

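White, buff and ochre stand upright in adjacent bays, and sienna (478,330) and umber (507,250) are still on the table.

Request:
drive_tool:
  rows:
    - [1,0,0.189,0.045,0,0,0]
    - [1,0,0.189,0.045,0,0,0]
    - [1,0,0.189,0.045,0,0,0]
    - [1,0,0.189,0.045,0,0,0]
    - [1,0,0.189,0.045,0,0,0]
    - [1,0,0.189,0.045,0,0,0]
    - [1,0,0,0,0,0,0]
    - [1,0,0,0,0,0,0]

```text
time: 19.38
tool_pos: [0.4408, 0.0634, 0.2961]
orientation: [3.139, -0.001, -1.707]
contact_force: [1.0, 0.5, 0.9]
width: 0.0854
finger_force: 0.0
```

```bash
cat >> h.py <<'E'
def lidat(u0=308,v0=265,tol=16):
    st=get_state();im=get_image("wrist");b=cv2.GaussianBlur(im,(0,0),1.2);m=np.zeros((482,642),np.uint8)
    cv2.floodFill(b,m,(u0,v0),0,(tol,)*3,(tol,)*3,4|(255<<8)|cv2.FLOODFILL_MASK_ONLY|cv2.FLOODFILL_FIXED_RANGE)
    x,y,w,h=cv2.boundingRect(m[1:-1,1:-1]);c=(x+w/2-.5,y+h/2-.5)
    p=onz(ray("wrist",*c,st),.06);print("lid px",c,(w,h),"colour",im[v0,u0],"at",p.round(4));return p
E
python3 - <<'E'
from h import *
p=lidat();go([p[0],p[1],.196],-1.71)
E
```

```text
lid px (309.0, 259.5) (75, 68) colour [ 24  67 163] at [0.442  0.0616 0.06  ]
t 19.43 pos [0.442  0.0636 0.2966] rpy [ 3.141e+00 -1.000e-03 -1.708e+00] delta units [ 0.013 -0.002  0.671]
turn units [ 0.01  -0.008  0.024]
```

Request:
drive_tool:
  rows:
    - [1,0.01,0,0.1,0,0,0]
    - [1,0,0,0.12,0,0,0]
    - [1,0,0,0.12,0,0,0]
    - [1,0,0,0.12,0,0,0]
    - [1,0,0,0.12,0,0,0]
    - [1,0,0,0.09,0,0,0]
    - [1,0,0,0,0,0,0]

```text
time: 20.02
tool_pos: [0.442, 0.0616, 0.1938]
orientation: [3.137, -0.003, -1.71]
contact_force: [-0.6, 0.4, 0.5]
width: 0.0857
finger_force: 0.0
```

Request:
drive_tool:
  rows:
    - [0,0,0,0,0,0,0]
    - [0,0,0,0,0,0,0]
    - [0,0,0,0,0,0,0]
    - [0,0,0,0,0,0,0]
    - [0,0,0,0,0,0,0]
    - [0,0,0,0,0,0,0]
    - [0,0,0,0,0,0,0]
    - [0,0,0,0,0,0,0]

```text
time: 20.68
tool_pos: [0.4428, 0.0624, 0.1977]
orientation: [-3.139, 0.001, -1.708]
contact_force: [-1.6, -0.1, 5.7]
width: 0.0446
finger_force: 60.6
```

Request:
drive_tool:
  rows:
    - [0,0,0,-0.05,0,0,0]
    - [0,0,0,-0.15,0,0,0]
    - [0,0,0,-0.15,0,0,0]
    - [0,0,0,-0.15,0,0,0]
    - [0,0,0,-0.15,0,0,0]
    - [0,0,0,-0.15,0,0,0]
    - [0,0,0,-0.1,0,0,0]
    - [0,0,0,0,0,0,0]

```text
time: 21.35
tool_pos: [0.443, 0.0623, 0.3355]
orientation: [-3.135, 0.003, -1.708]
contact_force: [0.5, -0.4, -0.4]
width: 0.0445
finger_force: 61.3
```

```bash
python3 - <<'E'
from h import *
go([.6033,-.0277,.333],-1.71)
E
```

```text
t 21.35 pos [0.443  0.0623 0.3355] rpy [-3.135e+00  3.000e-03 -1.708e+00] delta units [ 0.448 -1.14   0.023]
turn units [-0.071  0.036  0.021]
```

Request:
drive_tool:
  rows:
    - [0,0.064,-0.163,0.003,0,0,0]
    - [0,0.064,-0.163,0.003,0,0,0]
    - [0,0.064,-0.163,0.003,0,0,0]
    - [0,0.064,-0.163,0.003,0,0,0]
    - [0,0.064,-0.163,0.003,0,0,0]
    - [0,0.064,-0.163,0.003,0,0,0]
    - [0,0.064,-0.163,0.003,0,0,0]
    - [0,0,0,0,0,0,0]

```text
time: 22.02
tool_pos: [0.6051, -0.0299, 0.3264]
orientation: [3.14, -0.001, -1.711]
contact_force: [0.2, -0.3, -0.2]
width: 0.0446
finger_force: 61.6
```

Request:
drive_tool:
  rows:
    - [0,0,0,0,0,0,0]
    - [0,0,0,0,0,0,0]
    - [0,0,0,0,0,0,0]

```text
time: 22.27
tool_pos: [0.602, -0.0276, 0.3284]
orientation: [3.141, 0.0, -1.708]
contact_force: [-0.5, -0.2, -1.3]
width: 0.0444
finger_force: 61.6
```

```bash
python3 - <<'E'
from h import *
go([.6033,-.0277,.2097],-1.71)
st=get_state();im=get_image("wrist");cv2.imwrite("pics/w7.png",im)
E
```

```text
t 22.27 pos [ 0.602  -0.0276  0.3284] rpy [ 3.141  0.    -1.708] delta units [-0.    -0.009  0.791]
turn units [0.007 0.001 0.021]
```

View pics/w7.png

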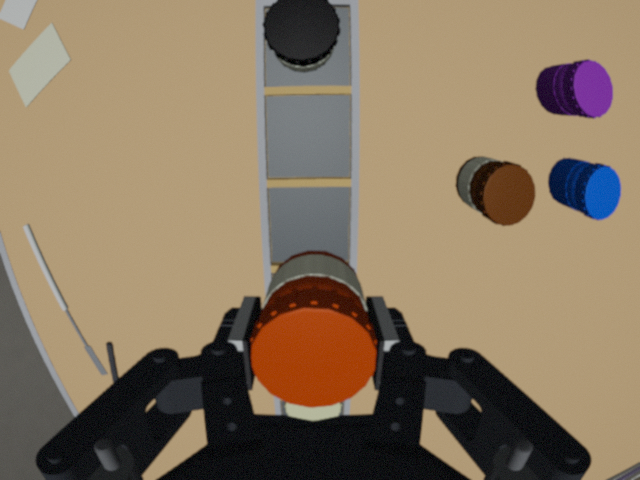

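The sienna hangs over the bay between the dividers at rows 183 and 266 (the point below the TCP projects to row ~225). The empty umber bay is at rows 91-183 next to black (302,28), and cream buff shows behind. Lowering.

Request:
drive_tool:
  rows:
    - [0,0,0,0.1,0,0,0]
    - [0,0,0,0.13,0,0,0]
    - [0,0,0,0.14,0,0,0]
    - [0,0,0,0.14,0,0,0]
    - [0,0,0,0.12,0,0,0]
    - [0,0,0,0.08,0,0,0]
    - [0,0,0,0.04,0,0,0]
    - [0,0,0,0,0,0,0]

```text
time: 22.98
tool_pos: [0.6018, -0.0276, 0.215]
orientation: [3.139, -0.001, -1.708]
contact_force: [0.1, -0.2, -1.3]
width: 0.0447
finger_force: 61.6
```

Request:
drive_tool:
  rows:
    - [0,0,0,0.01,0,0,0]
    - [0,0,0,0,0,0,0]
    - [0,0,0,0,0,0,0]

```text
time: 23.23
tool_pos: [0.6029, -0.0278, 0.2156]
orientation: [-3.14, 0.001, -1.708]
contact_force: [0.4, 0.1, -0.3]
width: 0.0443
finger_force: 61.6
```

Request:
drive_tool:
  rows:
    - [0,0,0,0.01,0,0,0]
    - [0,0,0,0,0,0,0]
    - [0,0,0,0,0,0,0]

```text
time: 23.48
tool_pos: [0.6027, -0.0279, 0.2132]
orientation: [-3.141, 0.0, -1.709]
contact_force: [-0.7, 0.3, -0.1]
width: 0.0443
finger_force: 61.6
```

Request:
drive_tool:
  rows:
    - [0,0,0,0.007,0,0,0]
    - [0,0,0,0,0,0,0]
    - [0,0,0,0,0,0,0]

```text
time: 23.73
tool_pos: [0.6026, -0.028, 0.2118]
orientation: [3.141, -0.0, -1.709]
contact_force: [0.0, 0.1, -1.8]
width: 0.0447
finger_force: 61.6
```

Request:
drive_tool:
  rows:
    - [0,0,0,0.007,0,0,0]
    - [0,0,0,0,0,0,0]
    - [0,0,0,0,0,0,0]

```text
time: 23.98
tool_pos: [0.6026, -0.0279, 0.2108]
orientation: [3.141, -0.0, -1.709]
contact_force: [-0.2, -0.7, -1.2]
width: 0.0444
finger_force: 61.6
```

Request:
drive_tool:
  rows:
    - [0,0,0,0.007,0,0,0]
    - [0,0,0,0,0,0,0]
    - [0,0,0,0,0,0,0]

```text
time: 24.23
tool_pos: [0.6027, -0.0279, 0.2099]
orientation: [-3.141, 0.0, -1.709]
contact_force: [0.4, 0.2, 0.4]
width: 0.0443
finger_force: 61.6
```

Request:
drive_tool:
  rows:
    - [0,0,0,0.005,0,0,0]
    - [0,0,0,0,0,0,0]
    - [0,0,0,0,0,0,0]

```text
time: 24.48
tool_pos: [0.6027, -0.0279, 0.2098]
orientation: [-3.141, -0.0, -1.708]
contact_force: [-2.8, 0.3, 5.7]
width: 0.0443
finger_force: 62.0
```

Request:
drive_tool:
  rows:
    - [0.7,0,0,0,0,0,0]
    - [0.9,0,0,0,0,0,0]
    - [0.9,0,0,0,0,0,0]
    - [0.9,0,0,0,0,0,0]
    - [0.9,0,0,0,0,0,0]
    - [0.9,0,0,0,0,0,0]

```text
time: 24.98
tool_pos: [0.6026, -0.0279, 0.2089]
orientation: [3.141, -0.0, -1.709]
contact_force: [-0.1, -0.4, -0.7]
width: 0.0768
finger_force: 0.0
```

Request:
drive_tool:
  rows:
    - [0.9,0,0,-0.05,0,0,0]
    - [0.9,0,0,-0.15,0,0,0]
    - [0.9,0,0,-0.2,0,0,0]
    - [0.9,0,0,-0.2,0,0,0]
    - [0.9,0,0,-0.05,0,0,0]
    - [0.9,0,0,0,0,0,0]
    - [0.9,0,0,0,0,0,0]

```text
time: 25.57
tool_pos: [0.6025, -0.0279, 0.3071]
orientation: [-3.141, 0.001, -1.709]
contact_force: [-0.6, -0.3, 0.4]
width: 0.0773
finger_force: 0.0
```

```bash
python3 - <<'E'
from h import *
go([.458,-.041,.30],-1.71)
E
```

```text
t 25.57 pos [ 0.6025 -0.0279  0.3071] rpy [-3.141e+00  1.000e-03 -1.709e+00] delta units [0.219 0.942 0.046]
turn units [-0.012  0.009  0.014]
```

Request:
drive_tool:
  rows:
    - [0.9,0.044,0.188,0.01,0,0,0]
    - [0.9,0.044,0.188,0.01,0,0,0]
    - [0.9,0.044,0.188,0.01,0,0,0]
    - [0.9,0.044,0.188,0.01,0,0,0]
    - [0.9,0.044,0.188,0.01,0,0,0]
    - [0.9,0,0,0,0,0,0]
    - [0.9,0,0,0,0,0,0]
    - [0.9,0,0,0,0,0,0]

```text
time: 26.23
tool_pos: [0.4585, -0.0412, 0.2986]
orientation: [3.141, -0.0, -1.709]
contact_force: [0.0, 0.2, -0.1]
width: 0.0771
finger_force: 0.0
```

```bash
python3 - <<'E'
from h import *
p=lidat();go([p[0],p[1],.196],-1.71)
E
```

```text
lid px (315.0, 253.0) (75, 69) colour [ 33  65 109] at [ 0.4561 -0.0455  0.06  ]
t 26.28 pos [ 0.459  -0.0412  0.2987] rpy [ 3.141 -0.    -1.709] delta units [0.031 0.014 0.684]
turn units [ 0.006 -0.003  0.016]
```

The lid under the gripper is brown (BGR 33,65,109), so this is the umber. Descending.

Request:
drive_tool:
  rows:
    - [0.9,0.028,0.012,0.1,0,0,0]
    - [0.9,0,0,0.12,0,0,0]
    - [0.9,0,0,0.12,0,0,0]
    - [0.9,0,0,0.12,0,0,0]
    - [0.9,0,0,0.12,0,0,0]
    - [0.9,0,0,0.1,0,0,0]
    - [0.9,0,0,0,0,0,0]

```text
time: 26.87
tool_pos: [0.4555, -0.0452, 0.1938]
orientation: [3.135, -0.002, -1.709]
contact_force: [0.2, -0.7, -0.7]
width: 0.077
finger_force: 0.0
```

Request:
drive_tool:
  rows:
    - [0,0,0,0,0,0,0]
    - [0,0,0,0,0,0,0]
    - [0,0,0,0,0,0,0]
    - [0,0,0,0,0,0,0]
    - [0,0,0,0,0,0,0]
    - [0,0,0,0,0,0,0]
    - [0,0,0,0,0,0,0]
    - [0,0,0,0,0,0,0]

```text
time: 27.53
tool_pos: [0.4567, -0.0451, 0.1982]
orientation: [-3.139, 0.001, -1.708]
contact_force: [-0.5, 0.5, 6.5]
width: 0.0441
finger_force: 61.1
```

Request:
drive_tool:
  rows:
    - [0,0,0,-0.05,0,0,0]
    - [0,0,0,-0.15,0,0,0]
    - [0,0,0,-0.15,0,0,0]
    - [0,0,0,-0.15,0,0,0]
    - [0,0,0,-0.15,0,0,0]
    - [0,0,0,-0.15,0,0,0]
    - [0,0,0,-0.1,0,0,0]
    - [0,0,0,0,0,0,0]

```text
time: 28.2
tool_pos: [0.4566, -0.0452, 0.3357]
orientation: [-3.136, 0.001, -1.708]
contact_force: [0.1, -0.4, -1.3]
width: 0.044
finger_force: 61.5
```

```bash
python3 - <<'E'
from h import *
go([.594,-.0975,.333],-1.71)
E
```

```text
t 28.2 pos [ 0.4566 -0.0452  0.3357] rpy [-3.136e+00  1.000e-03 -1.708e+00] delta units [ 0.22  -0.955  0.023]
turn units [-0.067  0.016  0.02 ]
```

Request:
drive_tool:
  rows:
    - [0,0.044,-0.191,0.005,0,0,0]
    - [0,0.044,-0.191,0.005,0,0,0]
    - [0,0.044,-0.191,0.005,0,0,0]
    - [0,0.044,-0.191,0.005,0,0,0]
    - [0,0.044,-0.191,0.005,0,0,0]
    - [0,0,0,0,0,0,0]
    - [0,0,0,0,0,0,0]
    - [0,0,0,0,0,0,0]

```text
time: 28.87
tool_pos: [0.5929, -0.0975, 0.3272]
orientation: [3.139, 0.0, -1.709]
contact_force: [-0.0, -0.6, -0.8]
width: 0.0446
finger_force: 61.8
```

```bash
python3 - <<'E'
from h import *
go([.594,-.0975,.2102],-1.71)
st=get_state();im=get_image("wrist");cv2.imwrite("pics/w8.png",im)
E
```

```text
t 28.87 pos [ 0.5929 -0.0975  0.3272] rpy [ 3.139  0.    -1.709] delta units [-0.001 -0.009  0.78 ]
turn units [0.03  0.001 0.011]
```

View pics/w8.png

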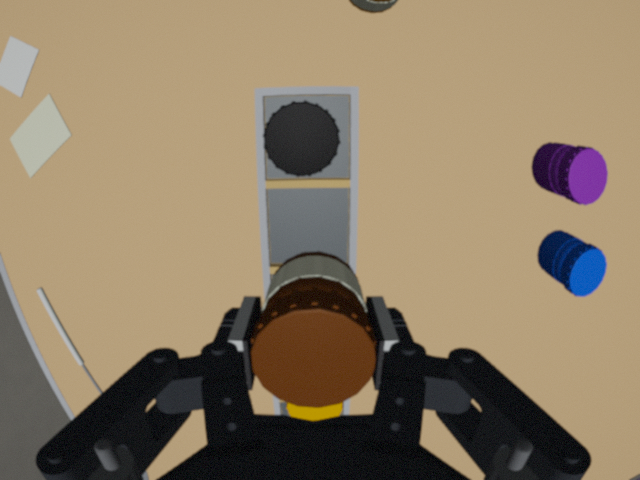

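The umber is aligned over the free bay (rows 183-266) next to black (302,138). Lowering.

Request:
drive_tool:
  rows:
    - [0,0,0,0.1,0,0,0]
    - [0,0,0,0.13,0,0,0]
    - [0,0,0,0.14,0,0,0]
    - [0,0,0,0.14,0,0,0]
    - [0,0,0,0.12,0,0,0]
    - [0,0,0,0.08,0,0,0]
    - [0,0,0,0.03,0,0,0]
    - [0,0,0,0,0,0,0]

```text
time: 29.58
tool_pos: [0.5924, -0.0972, 0.2167]
orientation: [3.14, -0.0, -1.708]
contact_force: [0.0, 0.1, -0.9]
width: 0.0444
finger_force: 61.8
```

Request:
drive_tool:
  rows:
    - [0,0,0,0.01,0,0,0]
    - [0,0,0,0,0,0,0]
    - [0,0,0,0,0,0,0]

```text
time: 29.83
tool_pos: [0.5937, -0.0974, 0.217]
orientation: [-3.14, 0.0, -1.708]
contact_force: [-0.4, -0.2, -1.0]
width: 0.0445
finger_force: 61.8
```

Request:
drive_tool:
  rows:
    - [0,0,0,0.01,0,0,0]
    - [0,0,0,0,0,0,0]
    - [0,0,0,0,0,0,0]

```text
time: 30.08
tool_pos: [0.5934, -0.0975, 0.2145]
orientation: [-3.141, 0.0, -1.709]
contact_force: [0.2, 0.4, -1.3]
width: 0.0445
finger_force: 61.8
```

Request:
drive_tool:
  rows:
    - [0,0,0,0.007,0,0,0]
    - [0,0,0,0,0,0,0]
    - [0,0,0,0,0,0,0]

```text
time: 30.33
tool_pos: [0.5934, -0.0975, 0.2132]
orientation: [3.141, -0.0, -1.709]
contact_force: [-1.1, 0.5, -1.0]
width: 0.0441
finger_force: 61.8
```

Request:
drive_tool:
  rows:
    - [0,0,0,0.01,0,0,0]
    - [0,0,0,0,0,0,0]
    - [0,0,0,0,0,0,0]

```text
time: 30.58
tool_pos: [0.5934, -0.0975, 0.2116]
orientation: [3.141, -0.0, -1.709]
contact_force: [0.0, 0.8, -0.8]
width: 0.0445
finger_force: 61.8
```

Request:
drive_tool:
  rows:
    - [0,0,0,0.007,0,0,0]
    - [0,0,0,0,0,0,0]
    - [0,0,0,0,0,0,0]

```text
time: 30.83
tool_pos: [0.5934, -0.0975, 0.2107]
orientation: [3.141, -0.0, -1.709]
contact_force: [0.1, -0.7, -0.7]
width: 0.0447
finger_force: 61.8
```

Request:
drive_tool:
  rows:
    - [0,0,0,0.005,0,0,0]
    - [0,0,0,0,0,0,0]
    - [0,0,0,0,0,0,0]

```text
time: 31.08
tool_pos: [0.5935, -0.0975, 0.2103]
orientation: [-3.141, -0.0, -1.709]
contact_force: [-0.1, 0.3, 1.7]
width: 0.0446
finger_force: 62.1
```

Contact. Release and retreat.

Request:
drive_tool:
  rows:
    - [0,0,0,0.003,0,0,0]
    - [0.7,0,0,0,0,0,0]
    - [0.9,0,0,0,0,0,0]
    - [0.9,0,0,0,0,0,0]
    - [0.9,0,0,0,0,0,0]
    - [0.9,0,0,0,0,0,0]
    - [0.9,0,0,0,0,0,0]

```text
time: 31.67
tool_pos: [0.5934, -0.0975, 0.2094]
orientation: [3.141, -0.0, -1.709]
contact_force: [-0.6, -0.6, -1.0]
width: 0.077
finger_force: 0.0
```

Request:
drive_tool:
  rows:
    - [0.9,0,0,-0.05,0,0,0]
    - [0.9,0,0,-0.15,0,0,0]
    - [0.9,0,0,-0.2,0,0,0]
    - [0.9,0,0,-0.2,0,0,0]
    - [0.9,0,0,-0.25,0,0,0]
    - [0.9,0,0,-0.2,0,0,0]
    - [0.9,0,0,0,0,0,0]
    - [0.9,0,0,0,0,0,0]

```text
time: 32.33
tool_pos: [0.5936, -0.0976, 0.37]
orientation: [-3.136, 0.001, -1.709]
contact_force: [0.3, -0.1, -0.4]
width: 0.0771
finger_force: 0.0
```

```bash
python3 - <<'E'
from h import *
im=get_image("side")[140:310,190:430];sc=get_image("scene")[150:350,180:440]
a=cv2.resize(im,(565,400));b=cv2.resize(sc,None,fx=1.5,fy=1.5)
cv2.imwrite("pics/end.png",np.vstack([cv2.resize(im,(400,283)),cv2.resize(sc,(400,308))]))
E
```

```text
(no output)
```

View pics/end.png

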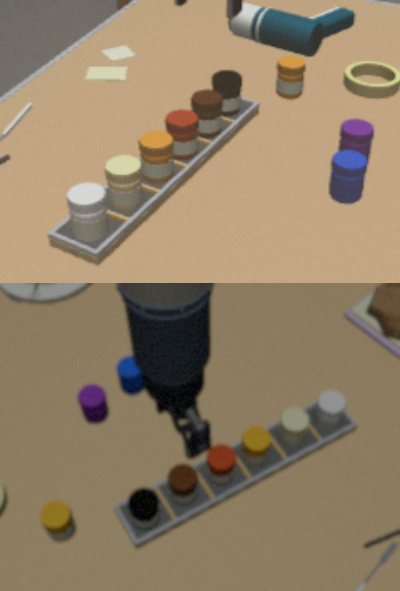

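Both views show the row white, buff, ochre, sienna, umber, black, with every jar upright in its own bay and the look-alikes and bystanders untouched.

```bash
python3 -c "from station import *;print(close_job())"
```

```text
the job is handed in; nothing more can be done
None
```

The four earth-colour jars stand upright in the rack in order white, buff, ochre, sienna, umber, black. Each was set down gently, nothing else was disturbed, and the job was handed in at about 32 s.

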